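Press an electronic shelf label home in its programming dock

TASK

Take the red electronic shelf label out of its blue stand and push it down behind the yellow lip of the black programming dock, display facing the lip side, until it sits fully home on the slot floor with the sprung contacts pressed down. Keep it pressed home for at least three seconds so that it can be programmed, and finish while still pressing it there: the contacts push it back up if you let go. Leave the grey label, the breadboard, the blue controller board and the jar where they are.

Things in the scene. Friction and masses are not known exactly. Their poses are not given: they have to be found in the camera images.
- red_tag: The label to program: a rigid upright red plastic plate, 12 mm thick (its x), 80 mm wide (its y), 74 mm tall (its z), 60 to 130 g, with a pale display on its +x face. Origin: centre of its bottom edge face; z up along its height. Starts standing in one of the two slots of the stand, bottom 8 mm above the table, top at 82 mm (slot play 1 mm each way in thickness, 2 mm in width).
- red_tag_display (a point): Centre of the pale display on the red label's +x face, 50 mm above its bottom edge.
- grey_tag: A second label of the same shape and size, grey, standing in the other slot of the stand, the two centre planes 60 mm apart. Leave it alone.
- stand: Blue plastic storage stand, fixed to the table, 130 (x) x 100 (y) mm, floor 8 mm thick. Two slots lie along its y, centred at x = -30 and +30 mm in its frame, each between walls that rise to 28 mm above the table. Origin: centre of the underside. It and the dock may swap sides of the table.
- dock: Black plastic programming dock with a bright yellow front lip, fixed to the table. Origin: on the table under the centre of its slot; x points out through the lip, the front (away from the robot, give or take the yaw), y along the slot, z up. Base: x -55 to +25 mm, y -55 to +55 mm, 12 mm high; its top is the slot floor.
- dock_floor (a point): Centre of the dock's slot floor, 12 mm above the table. The slot is 15 mm (dock x) by 84 mm (dock y), between lip (+x) and back wall (-x). Fully home, the label stands upright here, its bottom on the floor, width along the slot, display on the lip side, top at 86 mm above the table.
- dock_mouth (a point): Centre of the slot's mouth, 44 mm above the table, the highest level of the dock. Lip, back and end walls go up straight to 36 mm above the table, then flare outwards: at the top the mouth is 28 mm (dock x) by 97 mm (dock y), and the flares' outer edges are 35 mm apart in dock x.
- contacts (a joint): Brass sprung contact bar, 8 x 30 mm, at the middle of the dock's slot floor; it moves straight down. Value in m: 0 = up, top 7 mm above the slot floor (19 mm above the table); 0.007 = pressed flush with the floor, label fully home. It pushes back with about 3 N at the start and 9 N when flush; it does not latch.
- breadboard: Cream breadboard lying loose, 165 x 55 x 10 mm with small parts to 17 mm high, origin at the centre of its underside, long side along its x. Leave it alone.
- controller: Blue controller board lying loose, 54 x 70 mm, up to 17 mm high, origin at the centre of its underside. Leave it alone.
- jar: Small closed jar with a green cap, 54 mm diameter, 60 mm high, standing loose, origin at the centre of its underside. Leave it alone.
Things that resemble listed ones, but are neither listed nor needed, are in the scene too. There is more than one size of the red_tag; the job needs the smallest.

How it is judged:
By the outcome, as a careful person would: the job done as asked, in the order asked, and still so for the second after the job is handed in, while the arm keeps its last pose, push and grip.
It also fails if it takes over 51 s, if anything falls off the work surface, if the arm or the gripper's body presses on something with over 40 N, if the wrist force passes 120 N, or if a joint passes its speed limit or range.

ROBOT

A 6-joint arm with a two-finger parallel gripper is mounted at the origin on the work surface. World frame = base frame: x ahead of the robot, y to its left, z up, the work surface at z = 0. Lengths are in m, angles in rad, forces in N, time in s.
With the tool pointing down it reaches from about 0.325 to 0.775 m from the base axis. Payload 5.5 kg.
Tool frame: the origin (TCP) lies at the very end of the fingers, on their centre line; the grasp point (between the pads) lies 19 mm behind it; z points along the fingers, y is the line along which they close (so a half turn about z gives the same grasp; the last joint's range is limited). The gripper opens to 88 mm and grips with 3 to 60 N. Pads are 20 mm wide; open, the fingers measure 115 mm over their backs; the gripper's body (75 mm by 178 mm) begins 61 mm behind the grasp point.
Start: joints at [-1.246, 0.091, 1.231, -0, 1.82, -0.057], TCP at [0.224, -0.557, 0.223] pointing down, gripper open.
Joint ranges: [-2.87, 2.87], [-0.86, 2.18], [0.17, 2.46], [-1.51, 4.65], [0.06, 2.69], [-2.65, 2.65]. Speed limits (rad/s): [2.57, 2.57, 3.01, 3.14, 3.14, 3.14].

INTERFACE

Orientations are given as a rotation vector (axis times angle).
In Python, from station import robot gives the robot as it stands.
- The arm moves only by the shell command python3 -m inch 'ROWS' [FORCE]. ROWS is JSON, one flat list of numbers, 7 for each row, row after row: the finger opening in m, from 0 to 0.0878, then the shift along the tool's x, y, z in m, then the turn, a rotation vector about the tool's x, y, z in rad. In form: [fingers, dx, dy, dz, rx, ry, rz, fingers, dx, dy, dz, rx, ry, rz, ...]. A call has 1 to 8 rows; each row is the pose to reach, as a shift and turn from the pose commanded when the call began, along the tool's axes at that moment; what a row does not reach only later rows make up. A row lasts 1/12 s, in which the tool goes at most 41.7 mm and 7.16 degrees, less where a joint would pass 70% of its speed; a pose out of reach is approached as far as the arm can. A call with a gripper value outside its range is refused whole. The fingers move at their own pace and stop on an object; FORCE is the grip in N (left out, the last holds). Time passes only in rows, so rows that repeat a pose let the fingers close. It gives the time, the measured TCP pose, the force, the opening and the grip force at its end, in the units of the state.
- robot.state(): the state, without advancing time (a new reading comes with each control period).
- robot.snapshot(name): name is "side" or "top"; returns (picture, depth): 420x560x3 uint8, red, green, blue; 420x560 float32, m along the optical axis (not along the pixel's ray), 0 where there is no reading.
- robot.camera_info(name): a dict with "K" (3x3 intrinsics, pixels), "cam_to_world" (4x4, takes a point from camera to world coordinates). Camera axes: x right, y up, looking along -z (the intrinsics and any distortion apply to the point x, -y, -z); pixel columns grow to the right and rows downward; lengths in m; the calibration is good to about 2 mm. A picture is of the moment at which its call begins. camera_info takes no time and is no camera call.
- robot.hand_in(): hands the job in; it is judged then, once.
The state is a dict: "clock": time; "joints": joint angles; "qd": joint speeds; "joint_torque": joint torques, N m; "tcp_pos": TCP position; "orientation": TCP orientation; "wrist_force": force on the tool from outside, world axes, zero at the start; "moment": the same for the moment, N m; "gripper_width": finger opening in m; "finger_force": force on a finger pad.
Only numpy, scipy, OpenCV 4.12 (cv2) and the standard library are available. Lean on these libraries where they do the work, as an engineer would, in place of code of your own. Each camera call takes 0.05 s, during which the arm holds its last target. There are 200 camera calls.

## Working session

There is one attempt and no reset: what is moved stays moved. The work goes in short steps, Python scripts to look and compute and a shell command to move; the robot and the scene stay as the last step left them, time stands still between calls to the robot, and variables do not carry over. Pictures are saved under pics/ and viewed, at most 10 in all, crops included, and the job is handed in when it is done.

```bash
ls; mkdir -p pics; python3 - <<'E'
from station import robot
import cv2,numpy as np
for n in("top","side"):
    p,d=robot.snapshot(n); np.savez(f"{n}0.npz",p=p,d=d); cv2.imwrite(f"pics/{n}0.png",p[...,::-1])
    c=robot.camera_info(n); print(n,{k:np.round(v,4).tolist() if not isinstance(v,str) else v for k,v in c.items()})
print(robot.state())
E
```

```text
pics
top {'K': [[445.4392, 0.0, 274.541], [0.0, 445.4392, 204.1565], [0.0, 0.0, 1.0]], 'cam_to_world': [[0.0069, 0.9915, -0.1302, 0.4992], [-0.9997, 0.0097, 0.0202, 0.0077], [0.0213, 0.13, 0.9913, 0.9496], [0.0, 0.0, 0.0, 1.0]]}
side {'K': [[436.1724, 0.0, 273.0695], [0.0, 436.1724, 212.8412], [0.0, 0.0, 1.0]], 'cam_to_world': [[-0.9203, 0.2727, -0.2805, 0.3525], [-0.3909, -0.6118, 0.6877, 0.6333], [0.0159, 0.7425, 0.6696, 0.685], [0.0, 0.0, 0.0, 1.0]]}
{'clock': 0.1, 'joints': array([-1.24570834e+00,  9.17709037e-02,  1.23175593e+00,  9.45348706e-06,
        1.81979155e+00, -5.66979940e-02]), 'qd': array([ 0.00066053, -0.00038818, -0.00243551,  0.00164497,  0.00113772,
       -0.00117681]), 'joint_torque': array([ 9.75244911e-04, -4.47855270e+01, -4.07573462e+01,  6.99275080e-02,
        2.83331692e-02, -1.06141429e-04]), 'tcp_pos': array([ 0.22346556, -0.55655034,  0.22163292]), 'orientation': array([-3.08284517e+00, -5.95751258e-01,  3.48226631e-04]), 'wrist_force': array([ 0.46031625, -0.61056808,  0.04002304]), 'moment': array([ 0.09707758,  0.01366985, -0.02434616]), 'finger_force': 0.0, 'gripper_width': 0.0878085281880748}
```

View pics/top0.png

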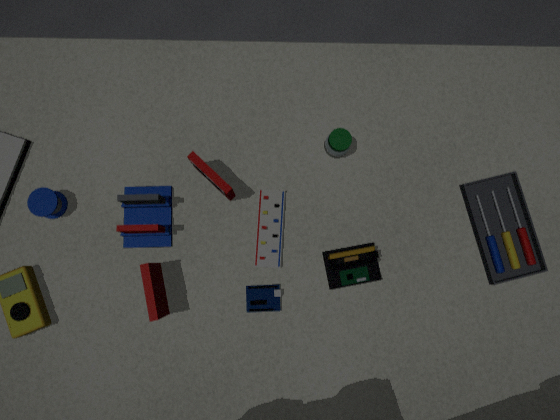

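View pics/side0.png

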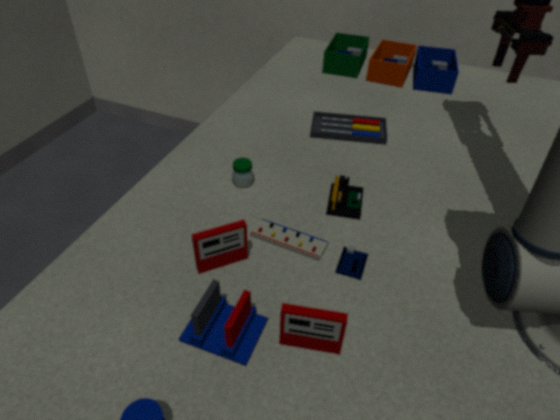

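The top view shows the stand at about (147,217), with the red tag at (138,229) and the grey tag at (140,198). The dock is at (352,265) with its yellow lip on the far side. Two larger red decoys stand loose on the table at (212,175) and (155,292). Next I measure these positions and check the display side.

```bash
cat > h.py <<'E'
import numpy as np,cv2
from station import robot
def load(n,t): z=np.load(f"{n}{t}.npz"); return z['p'],z['d']
def ray(n,uv):
    c=robot.camera_info(n);K=np.array(c["K"]);T=np.array(c["cam_to_world"])
    uv=np.atleast_2d(uv).astype(float)
    r=np.c_[(uv[:,0]-K[0,2])/K[0,0],-(uv[:,1]-K[1,2])/K[1,1],-np.ones(len(uv))]
    return T[:3,3],r@T[:3,:3].T
def plane(n,uv,z):
    o,r=ray(n,uv); return o+r*((z-o[2])/r[:,2])[:,None]
def cloud(n,d):
    v,u=np.mgrid[:d.shape[0],:d.shape[1]]
    o,r=ray(n,np.c_[u.ravel(),v.ravel()]); return (o+r*d.reshape(-1,1)).reshape(*d.shape,3)
def rect(xy):
    (c,s,a)=cv2.minAreaRect(xy.astype(np.float32)); return np.round(c,4),np.round(s,4),round(a,2)
E
python3 - <<'E'
from h import *
for n in("top","side"):
    p,d=load(n,0);P=cloud(n,d);hsv=cv2.cvtColor(p,cv2.COLOR_RGB2HSV);H,S,V=cv2.split(hsv);Z=P[...,2]
    red=((H<8)|(H>172))&(S>150)&(V>60)
    yel=(H>15)&(H<33)&(S>130)&(V>60)
    blue=(H>100)&(H<125)&(S>120)&(V>40)
    for nm,m in(("red",red),("yel",yel),("blue",blue)):
        k,l,st,ce=cv2.connectedComponentsWithStats(m.astype(np.uint8))
        for i in range(1,k):
            if st[i,4]<60: continue
            q=P[(l==i)&(d>0)]
            if len(q)<20 or abs(q[:,0].mean()-.5)>.35: continue
            t=np.percentile(q[:,2],97); top=q[q[:,2]>t-.008]
            print(n,nm,st[i].tolist(),"ztop%.3f"%t,"all",rect(q[:,:2]),"top",rect(top[:,:2]),len(top))
a=load("side",0)[0];b=load("top",0)[0]
A=cv2.resize(a[270:370,170:280],None,fx=4,fy=4,interpolation=2);B=cv2.resize(b[235:295,315:390],None,fx=4.8,fy=4.8,interpolation=2);C=np.zeros((400,800,3),np.uint8)
C[:400,:440]=A;C[:288,440:800]=B[:288,:360]
cv2.imwrite("pics/crop.png",np.clip(C[...,::-1]*1.6,0,255))
E
```

```text
top red [188, 152, 44, 42, 427] ztop0.100 all (array([0.6754, 0.1155]), array([0.1056, 0.0232]), 47.28) top (array([0.6726, 0.1181]), array([0.1056, 0.0158]), 47.03) 422
top red [117, 225, 41, 6, 239] ztop0.083 all (array([0.5651, 0.2567]), array([0.0103, 0.0786]), 0.45) top (array([0.5651, 0.2567]), array([0.0103, 0.0786]), 0.45) 239
top red [519, 228, 17, 37, 242] ztop0.023 all (array([ 0.5382, -0.5443]), array([0.0774, 0.0159]), 14.0) top (array([ 0.5382, -0.5443]), array([0.0774, 0.0159]), 14.0) 240
top red [140, 264, 18, 57, 474] ztop0.100 all (array([0.4439, 0.2248]), array([0.105 , 0.0165]), 12.14) top (array([0.4439, 0.2248]), array([0.105 , 0.0165]), 12.14) 474
top yel [503, 231, 17, 38, 296] ztop0.023 all (array([ 0.5297, -0.5103]), array([0.078 , 0.0172]), 13.49) top (array([ 0.5296, -0.5106]), array([0.0777, 0.0172]), 13.07) 274
top yel [330, 246, 45, 13, 193] ztop0.044 all (array([ 0.5222, -0.1746]), array([0.0086, 0.1032]), 11.04) top (array([ 0.5213, -0.1695]), array([0.0085, 0.0928]), 11.01) 169
top yel [0, 267, 44, 71, 1304] ztop0.037 all (array([0.4187, 0.4999]), ar
[... 2083 characters left out ...]
) top (array([ 0.4005, -0.9603]), array([0.127 , 0.2133]), 9.2) 252
side blue [352, 130, 29, 8, 149] ztop0.024 all (array([ 0.5181, -0.4708]), array([0.0844, 0.0361]), 19.15) top (array([ 0.5198, -0.4678]), array([0.0791, 0.0307]), 11.93) 118
side blue [179, 297, 88, 68, 2324] ztop0.029 all (array([0.596, 0.256]), array([0.1294, 0.1011]), 1.7) top (array([0.5963, 0.2556]), array([0.0828, 0.1005]), 1.56) 497
side blue [120, 399, 45, 21, 712] ztop0.050 all (array([0.6253, 0.446 ]), array([0.0595, 0.0303]), 23.08) top (array([0.6253, 0.446 ]), array([0.0595, 0.0303]), 23.08) 701[ WARN:0@0.253] global loadsave.cpp:1063 imwrite_ Unsupported depth image for selected encoder is fallbacked to CV_8U.
```

View pics/crop.png

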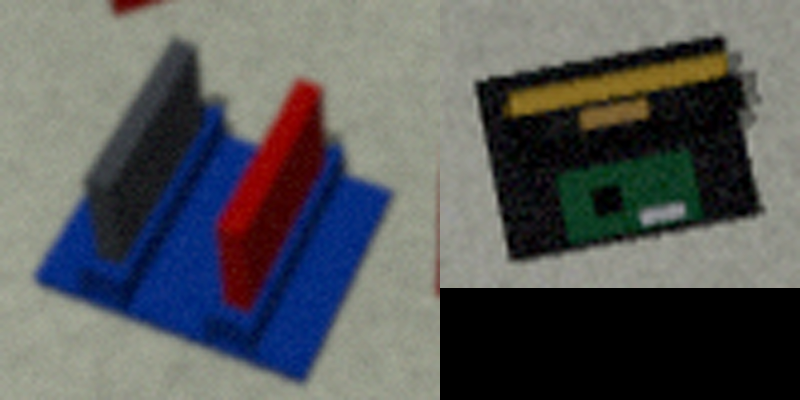

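```bash
python3 - <<'E'
from h import *
a=np.deg2rad(11.);c0=np.array([.509,-.172]);R=np.array([[np.cos(a),-np.sin(a)],[np.sin(a),np.cos(a)]])
for n in("top","side"):
    p,d=load(n,0);P=cloud(n,d);Z=P[...,2];V=p.max(2)
    L=(P[...,:2]-c0)@R
    near=(abs(L[...,0]+.015)<.065)&(abs(L[...,1])<.08)
    m=near&(((Z>.007)&(Z<.06)))
    print(n,"whole",rect(L[m]), "range",np.round([L[m].min(0),L[m].max(0)],4).tolist(),"med base z",np.median(Z[m&(Z<.016)]))
    t=near&(Z>.040); print(" high z",rect(L[t]),np.round([L[t].min(0),L[t].max(0)],4).tolist(),Z[t].max())
    for x in np.arange(-.025,.03,.003):
        s=near&(abs(L[...,0]-x)<.0015)&(abs(L[...,1])<.035); 
        if s.any(): print("   %.3f z=%.3f n%d"%(x,np.median(Z[s]),s.sum()),end="")
    print()
E
```

```text
top whole (array([-0.0152,  0.0009]), array([0.08  , 0.1101]), 0.03) range [[-0.0552, -0.0542], [0.0249, 0.056]] med base z 0.011138170962203375
 high z (array([0.    , 0.0009]), array([0.0344, 0.103 ]), 0.18) [[-0.0173, -0.0506], [0.0172, 0.0524]] 0.045021930972941604
   -0.025 z=0.012 n49   -0.022 z=0.012 n51   -0.019 z=0.011 n26   -0.016 z=0.041 n44   -0.013 z=0.041 n55   -0.010 z=0.037 n51   -0.007 z=0.012 n66   -0.004 z=0.012 n47   -0.001 z=0.012 n47   0.002 z=0.013 n46   0.005 z=0.011 n49   0.008 z=0.035 n39   0.011 z=0.038 n49   0.014 z=0.041 n49   0.017 z=0.038 n52   0.020 z=0.010 n47   0.023 z=0.011 n47   0.026 z=-0.001 n46   0.029 z=-0.002 n46
side whole (array([-0.0138, -0.0018]), array([0.0799, 0.1138]), 0.09) range [[-0.0538, -0.0587], [0.0261, 0.0551]] med base z 0.012869777514271985
 high z (array([ 0.0011, -0.001 ]), array([0.0342, 0.1022]), 0.33) [[-0.016, -0.0521], [0.0183, 0.0501]] 0.04659062168984429
   -0.025 z=0.014 n23   -0.022 z=0.014 n23   -0.019 z=0.013 n26   -0.016 z=0.014 n24   -0.013 z=0.043 n32   -0.010 z=0.041 n24   -0.007 z=0.037 n23   -0.004 z=0.012 n14   -0.001 z=0.019 n14   0.002 z=0.020 n13   0.005 z=0.016 n12   0.008 z=0.015 n20   0.011 z=0.039 n24   0.014 z=0.043 n26   0.017 z=0.042 n28   0.020 z=0.013 n20   0.023 z=0.013 n23   0.026 z=0.012 n18   0.029 z=0.001 n24
```

```bash
cat > to.py <<'E'
import sys
from h import *
from scipy.spatial.transform import Rotation as Ro
x,y,z,hd=map(float,sys.argv[1:])
s=robot.state();R=Ro.from_rotvec(s["orientation"])
h=np.deg2rad(hd);X=np.array([np.cos(h),np.sin(h),0]);T=Ro.from_matrix(np.c_[X,np.cross([0,0,-1],X),[0,0,-1]])
print("clock",s["clock"],"shift",np.round(R.inv().apply(np.array([x,y,z])-s["tcp_pos"]),4),"turn",np.round((R.inv()*T).as_rotvec(),4))
E
python3 to.py .5657 .2564 .16 91.7
```

```text
clock 0.1 shift [ 0.6205 -0.6268  0.0628] turn [-1.4000e-03 -1.1000e-03 -1.2187e+00]
```

```bash
python3 -m inch '[0.05,0.62,-0.627,0.063,0,0,-1.2187, 0.05,0.62,-0.627,0.063,0,0,-1.2187, 0.05,0.62,-0.627,0.063,0,0,-1.2187, 0.05,0.62,-0.627,0.063,0,0,-1.2187, 0.05,0.62,-0.627,0.063,0,0,-1.2187, 0.05,0.62,-0.627,0.063,0,0,-1.2187, 0.05,0.62,-0.627,0.063,0,0,-1.2187, 0.05,0.62,-0.627,0.063,0,0,-1.2187]' 40; python3 to.py .5657 .2564 .16 91.7
```

```text
clock: 0.77
tcp_pos: [0.3525, -0.2484, 0.1984]
orientation: [-2.415, -2.009, -0.0]
wrist_force: [2.0, 0.7, 0.3]
gripper_width: 0.0501
finger_force: 0.0
clock 0.7667 shift [0.5352 0.1176 0.0385] turn [-1.00e-04 -2.00e-04 -2.13e-01]
```

```bash
python3 -m inch '[0.05,0.5352,0.1176,0.0385,0,0,-0.213, 0.05,0.5352,0.1176,0.0385,0,0,-0.213, 0.05,0.5352,0.1176,0.0385,0,0,-0.213, 0.05,0.5352,0.1176,0.0385,0,0,-0.213, 0.05,0.5352,0.1176,0.0385,0,0,-0.213, 0.05,0.5352,0.1176,0.0385,0,0,-0.213, 0.05,0.5352,0.1176,0.0385,0,0,-0.213, 0.05,0.5352,0.1176,0.0385,0,0,-0.213]' 40; python3 to.py .5657 .2564 .12 91.7
```

```text
clock: 1.43
tcp_pos: [0.4837, 0.0575, 0.1751]
orientation: [2.194, 2.248, -0.0]
wrist_force: [0.0, -0.3, 0.4]
gripper_width: 0.0505
finger_force: 0.0
clock 1.4333 shift [0.1969 0.0868 0.0551] turn [-0.0001  0.0002 -0.0054]
```

```bash
python3 -m inch '[0.05,0.195,0.087,0.055,0,0,0, 0.05,0.195,0.087,0.055,0,0,0, 0.05,0.195,0.087,0.055,0,0,0, 0.05,0.195,0.087,0.055,0,0,0, 0.05,0.195,0.087,0.055,0,0,0, 0.05,0.195,0.087,0.055,0,0,0, 0.05,0.195,0.087,0.055,0,0,0, 0.05,0.195,0.087,0.055,0,0,0]' 40; python3 to.py .5657 .2564 .050 91.7
```

```text
clock: 2.1
tcp_pos: [0.5653, 0.252, 0.1197]
orientation: [-2.193, -2.249, 0.004]
wrist_force: [0.2, -0.3, 0.3]
gripper_width: 0.0493
finger_force: 0.0
clock 2.1 shift [0.0045 0.0006 0.0697] turn [-0.0019  0.0013 -0.0046]
```

```bash
python3 -m inch '[0.05,0.0045,0.0005,0.03,0,0,-0.004, 0.05,0.0045,0.0005,0.05,0,0,-0.004, 0.05,0.0045,0.0005,0.07,0,0,-0.004, 0.05,0.0045,0.0005,0.07,0,0,-0.004, 0.05,0.0045,0.0005,0.07,0,0,-0.004]' 40; python3 to.py .5657 .2564 .050 91.7; python3 - <<'E'
from h import *
p,d=robot.snapshot("side");cv2.imwrite("pics/side1.png",cv2.resize(np.clip(p[230:380,160:310]*1.6,0,255).astype(np.uint8),None,fx=4,fy=4,interpolation=2)[...,::-1])
E
```

```text
clock: 2.52
tcp_pos: [0.5657, 0.255, 0.0507]
orientation: [-2.192, -2.25, 0.002]
wrist_force: [0.3, -0.4, 0.6]
gripper_width: 0.0496
finger_force: 0.0
clock 2.5167 shift [0.0014 0.     0.0007] turn [-0.0012  0.0008 -0.0035]
```

View pics/side1.png

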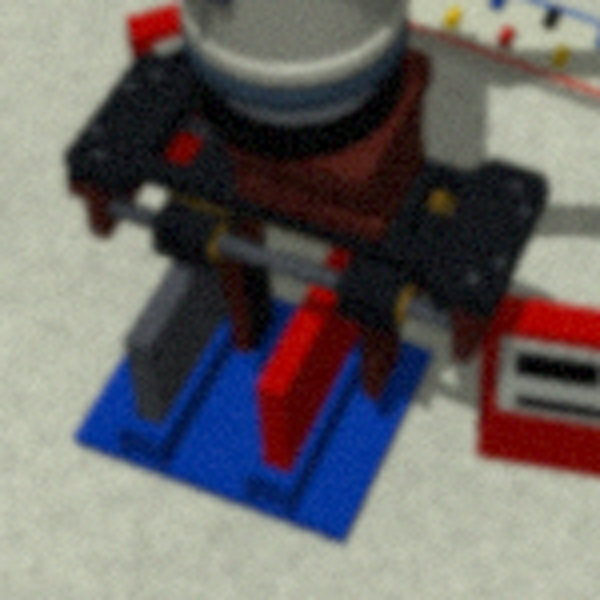

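The fingers straddle the red tag at about (310,370), clear of the grey one. The robot-side face is plain red, so the display faces +x. I close the gripper.

```bash
python3 -m inch '[0.03,0.001,0,0,0,0,0, 0.02,0.001,0,0,0,0,0, 0.008,0.001,0,0,0,0,0, 0.008,0.001,0,0,0,0,0, 0.008,0.001,0,0,0,0,0, 0.008,0.001,0,0,0,0,0, 0.008,0.001,0,0,0,0,0, 0.008,0.001,0,0,0,0,0]' 40
```

```text
clock: 3.23
tcp_pos: [0.5662, 0.2579, 0.0507]
orientation: [2.19, 2.252, 0.0]
wrist_force: [-0.0, 0.4, 1.5]
gripper_width: 0.0118
finger_force: 40.0
```

```bash
python3 -m inch '[0.008,0,0,-0.015,0,0,0, 0.008,0,0,-0.03,0,0,0, 0.008,0,0,-0.06,0,0,0, 0.008,0,0,-0.09,0,0,0, 0.008,0,0,-0.115,0,0,0, 0.008,0,0,-0.115,0,0,0, 0.008,0,0,-0.115,0,0,0]' 40; python3 to.py .5095 -.172 .165 101.1
```

```text
clock: 3.82
tcp_pos: [0.5669, 0.2581, 0.167]
orientation: [2.189, 2.251, 0.005]
wrist_force: [0.3, -0.3, -1.9]
gripper_width: 0.0122
finger_force: 40.0
clock 3.8167 shift [-0.4284 -0.0695  0.0013] turn [ 0.0032 -0.0009 -0.1656]
```

```bash
python3 -m inch '[0.008,-0.02,-0.003,0,0,0,-0.01, 0.008,-0.05,-0.008,0,0,0,-0.02, 0.008,-0.085,-0.014,0,0,0,-0.05, 0.008,-0.12,-0.02,0,0,0,-0.07, 0.008,-0.155,-0.025,0,0,0,-0.09, 0.008,-0.19,-0.031,0,0,0,-0.12, 0.008,-0.225,-0.037,0,0,0,-0.15, 0.008,-0.26,-0.042,0,0,0,-0.1656]' 40; python3 to.py .5095 -.172 .14 101.1
```

```text
clock: 4.48
tcp_pos: [0.5298, -0.0047, 0.1624]
orientation: [-1.992, -2.425, 0.004]
wrist_force: [0.4, 0.3, -1.3]
gripper_width: 0.012
finger_force: 40.0
clock 4.4833 shift [-0.1602 -0.0523  0.0225] turn [-0.0042 -0.0011  0.0017]
```

```bash
python3 -m inch '[0.008,-0.04,-0.013,0.006,0,0,0, 0.008,-0.08,-0.026,0.012,0,0,0, 0.008,-0.11,-0.036,0.018,0,0,0, 0.008,-0.14,-0.046,0.022,0,0,0, 0.008,-0.158,-0.052,0.022,0,0,0, 0.008,-0.158,-0.052,0.022,0,0,0, 0.008,-0.158,-0.052,0.022,0,0,0, 0.008,-0.158,-0.052,0.022,0,0,0]' 40; python3 to.py .5095 -.172 .105 101.1
python3 - <<'E'
from h import *
a=np.deg2rad(11.1)
for n in("top","side"):
    p,d=robot.snapshot(n);np.savez(f"{n}1.npz",p=p,d=d);P=cloud(n,d);H,S,V=cv2.split(cv2.cvtColor(p,cv2.COLOR_RGB2HSV))
    m=((H<8)|(H>172))&(S>150)&(V>60)&(d>0)&(abs(P[...,0]-.51)<.06)&(abs(P[...,1]+.172)<.07)&(P[...,2]<.185)&(P[...,2]>.08)
    q=P[m]
    if len(q)>20: print(n,len(q),q.min(0),q.max(0),"all",rect(q[:,:2]))
    cv2.imwrite(f"pics/{n}2.png",cv2.resize(np.clip((p[110:260,270:420] if n=="side" else p[180:330,280:430])*1.6,0,255).astype(np.uint8),None,fx=4,fy=4,interpolation=2)[...,::-1])
E
```

```text
clock: 5.15
tcp_pos: [0.5104, -0.1674, 0.1419]
orientation: [-1.994, -2.424, 0.0]
wrist_force: [0.8, 0.5, -2.0]
gripper_width: 0.0118
finger_force: 40.0
clock 5.15 shift [-0.0044 -0.0017  0.0369] turn [-0.0018 -0.0019  0.0001]
top 87 [ 0.49772466 -0.15073781  0.14956293] [ 0.50992233 -0.12930822  0.17600941] all (array([ 0.5038, -0.14  ]), array([0.0121, 0.0215]), 0.37)
side 124 [ 0.49825356 -0.18076512  0.10519863] [ 0.51569959 -0.12789282  0.17751871] all (array([ 0.509 , -0.1542]), array([0.0119, 0.0533]), 14.72)
```

View pics/side2.png

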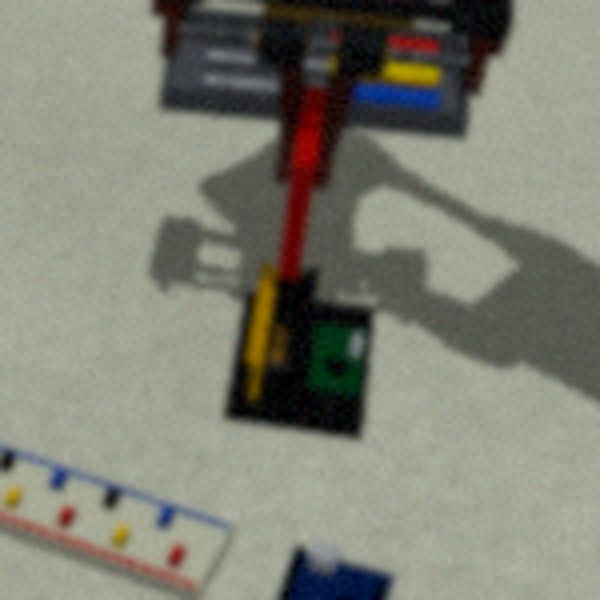

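View pics/top2.png

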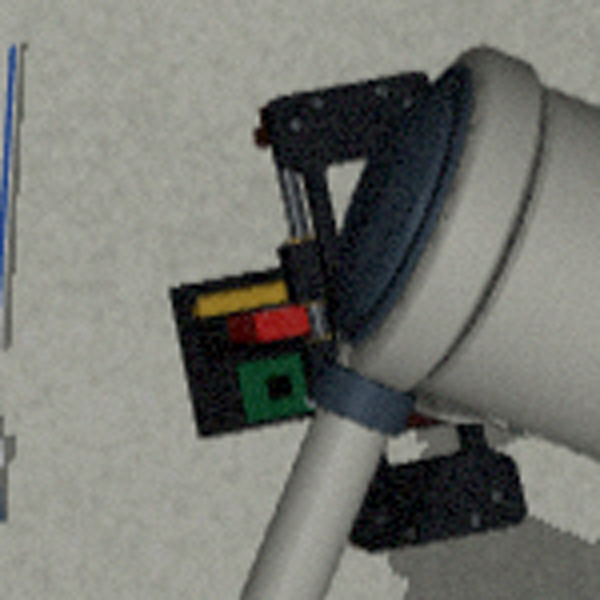

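```bash
python3 - <<'E'
from h import *
a=np.deg2rad(11.1);R=np.array([[np.cos(a),-np.sin(a)],[np.sin(a),np.cos(a)]]);c=np.array([.5095,-.172])
for n in("top","side"):
    p,d=load(n,1);P=cloud(n,d);H,S,V=cv2.split(cv2.cvtColor(p,cv2.COLOR_RGB2HSV))
    m=((H<8)|(H>172))&(S>150)&(V>40)&(d>0)&(abs(P[...,0]-.51)<.06)&(abs(P[...,1]+.172)<.07)&(P[...,2]<.185)&(P[...,2]>.08)
    q=P[m];L=(q[:,:2]-c)@R
    for z in np.arange(.095,.185,.01):
        s=abs(q[:,2]-z)<.005
        if s.sum()>3: print(n,"z%.3f n%d x %.4f..%.4f med %.4f ymax %.4f"%(z,s.sum(),*np.percentile(L[s,0],[3,97]),np.median(L[s,0]),L[s,1].max()))
E
```

```text
top z0.165 n11 x -0.0016..0.0066 med 0.0020 ymax 0.0438
top z0.175 n81 x -0.0050..0.0058 med 0.0004 ymax 0.0444
side z0.105 n15 x -0.0026..0.0060 med 0.0018 ymax 0.0456
side z0.115 n19 x -0.0019..0.0072 med 0.0028 ymax 0.0449
side z0.125 n16 x -0.0028..0.0064 med 0.0018 ymax 0.0443
side z0.135 n21 x -0.0017..0.0073 med 0.0023 ymax 0.0438
side z0.145 n20 x -0.0022..0.0086 med 0.0031 ymax 0.0432
side z0.155 n27 x -0.0050..0.0100 med 0.0031 ymax 0.0428
side z0.165 n37 x -0.0053..0.0104 med 0.0025 ymax 0.0433
side z0.175 n119 x -0.0042..0.0083 med 0.0019 ymax 0.0437
```

```bash
python3 -m inch '[0.008,-0.0042,-0.0012,0.0,0,0,0, 0.008,-0.0042,-0.0012,0.02,0,0,0, 0.008,-0.0042,-0.0012,0.04,0,0,0, 0.008,-0.0042,-0.0012,0.05,0,0,0, 0.008,-0.0042,-0.0012,0.05,0,0,0, 0.008,-0.0042,-0.0012,0.05,0,0,0]' 60; python3 to.py .5095 -.172 .0547 101.1
python3 - <<'E'
from h import *
a=np.deg2rad(11.1);R=np.array([[np.cos(a),-np.sin(a)],[np.sin(a),np.cos(a)]]);c=np.array([.5095,-.172])
p,d=robot.snapshot("side");P=cloud("side",d);H,S,V=cv2.split(cv2.cvtColor(p,cv2.COLOR_RGB2HSV))
m=((H<8)|(H>172))&(S>150)&(V>40)&(d>0)&(abs(P[...,0]-.51)<.06)&(abs(P[...,1]+.172)<.07)&(P[...,2]<.13)
q=P[m];L=(q[:,:2]-c)@R
for z in np.arange(.055,.13,.01):
        s=abs(q[:,2]-z)<.005
        if s.sum()>3: print("z%.3f n%d x med %.4f ymax %.4f"%(z,s.sum(),np.median(L[s,0]),L[s,1].max()))
E
```

```text
clock: 5.75
tcp_pos: [0.5103, -0.1722, 0.0933]
orientation: [-1.995, -2.426, 0.001]
wrist_force: [0.1, -0.4, -1.3]
gripper_width: 0.0117
finger_force: 60.0
clock 5.75 shift [ 0.0004 -0.0007  0.0386] turn [-0.001  -0.0007  0.0005]
z0.055 n12 x med 0.0003 ymax 0.0371
z0.065 n15 x med 0.0012 ymax 0.0388
z0.075 n20 x med 0.0002 ymax 0.0387
z0.085 n15 x med 0.0014 ymax 0.0382
z0.095 n18 x med 0.0007 ymax 0.0375
z0.105 n23 x med -0.0007 ymax 0.0381
z0.115 n28 x med 0.0030 ymax 0.0398
z0.125 n112 x med 0.0004 ymax 0.0382
```

```bash
python3 -m inch '[0.008,0,0,0.006,0,0,0, 0.008,0,0,0.012,0,0,0, 0.008,0,0,0.018,0,0,0, 0.008,0,0,0.024,0,0,0, 0.008,0,0,0.028,0,0,0, 0.008,0,0,0.028,0,0,0]' 60; python3 to.py .5095 -.172 .0547 101.1
```

```text
clock: 6.3
tcp_pos: [0.5097, -0.1724, 0.0639]
orientation: [-1.995, -2.424, 0.001]
wrist_force: [-0.4, -0.4, -1.6]
gripper_width: 0.0116
finger_force: 60.0
clock 6.3 shift [ 0.0005 -0.0001  0.0092] turn [-0.002  -0.0012 -0.0002]
```

No contact force, so the tag has entered the slot freely. I press down in small steps.

```bash
python3 -m inch '[0.008,0,0,0.002,0,0,0, 0.008,0,0,0.004,0,0,0, 0.008,0,0,0.006,0,0,0, 0.008,0,0,0.008,0,0,0, 0.008,0,0,0.009,0,0,0, 0.008,0,0,0.009,0,0,0, 0.008,0,0,0.009,0,0,0]' 60; python3 to.py .5095 -.172 .0547 101.1
```

```text
clock: 6.88
tcp_pos: [0.5107, -0.1727, 0.0572]
orientation: [1.996, 2.425, 0.0]
wrist_force: [-1.4, 1.5, 6.0]
gripper_width: 0.0117
finger_force: 60.0
clock 6.8833 shift [ 0.0009 -0.001   0.0025] turn [ 0.0006  0.0003 -0.0001]
```

```bash
python3 -m inch '[0.008,0,0,0.001,0,0,0, 0.008,0,0,0.002,0,0,0, 0.008,0,0,0.003,0,0,0, 0.008,0,0,0.0035,0,0,0, 0.008,0,0,0.0035,0,0,0, 0.008,0,0,0.0035,0,0,0]' 60; python3 to.py .5095 -.172 .0547 101.1
```

```text
clock: 7.38
tcp_pos: [0.5107, -0.1727, 0.0546]
orientation: [1.996, 2.425, 0.001]
wrist_force: [-4.2, 2.3, 9.0]
gripper_width: 0.0119
finger_force: 60.0
clock 7.3833 shift [ 0.0009 -0.001  -0.0001] turn [ 0.0009  0.0006 -0.0001]
```

```bash
python3 -m inch '[0.008,0,0,0.0005,0,0,0, 0.008,0,0,0.001,0,0,0, 0.008,0,0,0.0015,0,0,0, 0.008,0,0,0.002,0,0,0, 0.008,0,0,0.002,0,0,0, 0.008,0,0,0.002,0,0,0]' 60; python3 to.py .5095 -.172 .0547 101.1
```

```text
clock: 7.88
tcp_pos: [0.5108, -0.1727, 0.0546]
orientation: [1.995, 2.424, 0.001]
wrist_force: [-8.1, 3.9, 18.8]
gripper_width: 0.0115
finger_force: 60.0
clock 7.8833 shift [ 0.001  -0.0011 -0.0001] turn [ 0.0015  0.0011 -0.    ]
```

```bash
python3 -m inch '[0.008,0.0003,-0.0005,0.0005,0,0,0, 0.008,0.0006,-0.001,0.001,0,0,0, 0.008,0.0006,-0.001,0.001,0,0,0, 0.008,0.0006,-0.001,0.001,0,0,0, 0.008,0.0006,-0.001,0.001,0,0,0]' 60; python3 - <<'E'
from h import *
a=np.deg2rad(11.1);R=np.array([[np.cos(a),-np.sin(a)],[np.sin(a),np.cos(a)]]);c=np.array([.5095,-.172])
for n in("side","top"):
    p,d=robot.snapshot(n);P=cloud(n,d);H,S,V=cv2.split(cv2.cvtColor(p,cv2.COLOR_RGB2HSV))
    m=((H<8)|(H>172))&(S>150)&(V>40)&(d>0)&(abs(P[...,0]-.51)<.06)&(abs(P[...,1]+.172)<.07)&(P[...,2]<.1)
    q=P[m];L=(q[:,:2]-c)@R
    print(n,len(q),"z99 %.4f"%np.percentile(q[:,2],97),"x",np.percentile(L[:,0],[3,50,97]).round(4),"ymax %.4f"%L[:,1].max())
    t=q[:,2]>.08
    for y in np.arange(-.04,.05,.01):
        s=t&(abs(L[:,1]-y)<.005)
        if s.sum()>3: print("  y%.2f top z %.4f n%d"%(y,np.median(q[s,2]),s.sum()))
    cv2.imwrite(f"pics/{n}3.png",cv2.resize(np.clip((p[110:260,270:420] if n=="side" else p[180:330,280:430])*1.6,0,255).astype(np.uint8),None,fx=4,fy=4,interpolation=2)[...,::-1])
E
```

```text
clock: 8.3
tcp_pos: [0.5107, -0.1727, 0.0546]
orientation: [1.993, 2.422, 0.002]
wrist_force: [-6.5, 3.4, 21.3]
gripper_width: 0.0118
finger_force: 60.0
side 192 z99 0.0882 x [-0.0049  0.0009  0.008 ] ymax 0.0486
  y-0.04 top z 0.0860 n6
  y-0.03 top z 0.0858 n8
  y-0.02 top z 0.0862 n11
  y-0.01 top z 0.0863 n14
  y0.00 top z 0.0863 n11
  y0.01 top z 0.0863 n23
  y0.02 top z 0.0865 n12
  y0.03 top z 0.0860 n18
  y0.04 top z 0.0846 n10
top 73 z99 0.0866 x [-0.0062 -0.0007  0.005 ] ymax 0.0392
  y0.02 top z 0.0851 n23
  y0.03 top z 0.0842 n33
  y0.04 top z 0.0841 n13
```

View pics/side3.png

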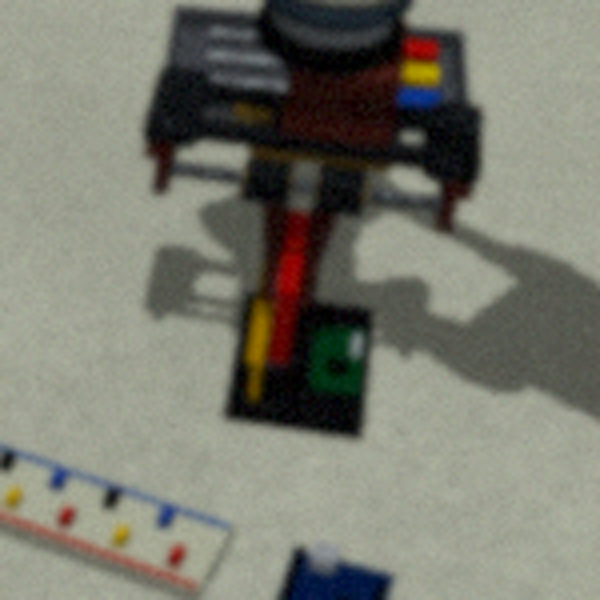

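The side view shows the tag seated behind the yellow lip. Its top is level at 86 mm (side-camera depth) and the TCP has stalled at home height under about 20 N. I hold it for more than 3 s.

```bash
python3 -m inch '[0.008,0,0,0.0003,0,0,0, 0.008,0,0,0.0003,0,0,0, 0.008,0,0,0.0003,0,0,0, 0.008,0,0,0.0003,0,0,0, 0.008,0,0,0.0003,0,0,0, 0.008,0,0,0.0003,0,0,0, 0.008,0,0,0.0003,0,0,0, 0.008,0,0,0.0003,0,0,0]' 60
python3 -m inch '[0.008,0,0,0,0,0,0, 0.008,0,0,0,0,0,0, 0.008,0,0,0,0,0,0, 0.008,0,0,0,0,0,0, 0.008,0,0,0,0,0,0, 0.008,0,0,0,0,0,0, 0.008,0,0,0,0,0,0, 0.008,0,0,0,0,0,0]' 60
python3 -m inch '[0.008,0,0,0,0,0,0, 0.008,0,0,0,0,0,0, 0.008,0,0,0,0,0,0, 0.008,0,0,0,0,0,0, 0.008,0,0,0,0,0,0, 0.008,0,0,0,0,0,0, 0.008,0,0,0,0,0,0, 0.008,0,0,0,0,0,0]' 60
python3 -m inch '[0.008,0,0,0,0,0,0, 0.008,0,0,0,0,0,0, 0.008,0,0,0,0,0,0, 0.008,0,0,0,0,0,0, 0.008,0,0,0,0,0,0, 0.008,0,0,0,0,0,0, 0.008,0,0,0,0,0,0, 0.008,0,0,0,0,0,0]' 60
python3 -m inch '[0.008,0,0,0,0,0,0, 0.008,0,0,0,0,0,0, 0.008,0,0,0,0,0,0, 0.008,0,0,0,0,0,0, 0.008,0,0,0,0,0,0, 0.008,0,0,0,0,0,0, 0.008,0,0,0,0,0,0, 0.008,0,0,0,0,0,0]' 60
python3 -m inch '[0.008,0,0,0,0,0,0, 0.008,0,0,0,0,0,0, 0.008,0,0,0,0,0,0, 0.008,0,0,0,0,0,0, 0.008,0,0,0,0,0,0, 0.008,0,0,0,0,0,0, 0.008,0,0,0,0,0,0, 0.008,0,0,0,0,0,0]' 60
```

```text
clock: 9.07
tcp_pos: [0.5107, -0.1728, 0.0546]
orientation: [1.993, 2.422, 0.002]
wrist_force: [-7.1, 3.7, 22.0]
gripper_width: 0.0116
finger_force: 60.0
clock: 9.73
tcp_pos: [0.5107, -0.1727, 0.0546]
orientation: [1.993, 2.422, 0.002]
wrist_force: [-8.1, 2.9, 22.5]
gripper_width: 0.0119
finger_force: 60.0
clock: 10.4
tcp_pos: [0.5107, -0.1728, 0.0546]
orientation: [1.993, 2.422, 0.002]
wrist_force: [-7.2, 3.2, 22.0]
gripper_width: 0.0115
finger_force: 60.0
clock: 11.07
tcp_pos: [0.5107, -0.1728, 0.0546]
orientation: [1.993, 2.422, 0.002]
wrist_force: [-7.2, 3.3, 21.6]
gripper_width: 0.0119
finger_force: 60.0
clock: 11.73
tcp_pos: [0.5107, -0.1727, 0.0546]
orientation: [1.993, 2.422, 0.002]
wrist_force: [-7.2, 2.5, 22.0]
gripper_width: 0.0118
finger_force: 60.0
clock: 12.4
tcp_pos: [0.5107, -0.1727, 0.0546]
orientation: [1.993, 2.422, 0.002]
wrist_force: [-6.9, 2.9, 22.4]
gripper_width: 0.0118
finger_force: 60.0
```

```bash
python3 -c "
from station import robot
print(robot.hand_in())"
```

```text
the job is handed in; nothing more can be done
None
```

The job is handed in at about 12.4 s: the red label sits home in the dock with its top at about 86 mm, was held there for over 4 s, and is still pressed with about 22 N. I inferred that its display faces the lip, because the opposite face is plain red.

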